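Spring-loaded retaining bar over a circuit board

ROBOT

A 7-joint arm with a two-finger parallel gripper is mounted at the origin on the work surface. World frame = base frame: x ahead of the robot, y to its left, z up, the work surface at z = 0. Lengths are in m, angles in rad, forces in N, time in s.
With the tool pointing down it reaches from about 0.4 to 0.85 m from the base axis. Payload 10.4 kg.
Tool frame: the origin (TCP) lies on the centre line of the jaws, within the pads' length; the fingertips stand 22 mm ahead of it and the grasp point (between the pads) lies 3 mm ahead of it; z points along the fingers, y is the line along which they close (so a half turn about z gives the same grasp; the last joint's range is limited). The gripper opens to 87 mm and grips with 3 to 60 N. Pads are 19 mm wide; open, the fingers measure 117 mm over their backs; the gripper's body (75 mm by 190 mm) begins 51 mm behind the grasp point.
Start: joints at [-1.286, 0.332, -0.065, 1.46, 0.022, 1.35, -0.088], TCP at [0.189, 0.596, 0.245] pointing down, gripper open.
Joint ranges: [-2.6, 2.6], [-0.5, 2.12], [-1.47, 1.34], [0.16, 2.42], [-1.27, 4.41], [0.06, 2.06], [-2.6, 2.6]. Speed limits (rad/s): [2.22, 2.22, 2.79, 2.79, 3.14, 3.14, 3.14].

INTERFACE

Orientations are given as a unit quaternion [x, y, z, w].
In Python, from bench import r, camrig, read_state gives the robot as it stands (r), with the cameras (camrig) and the readings as plain functions.
- The arm moves only by the tool jog_arm, called after "Emit:" in YAML: its name, and indented under it one key for each argument. Schema: {"type":"object","properties":{"increments":{"type":"array","items":{"type":"object","properties":{"x":{"type":"number"},"y":{"type":"number"},"z":{"type":"number"},"turn":{"type":"number"},"finger_gap":{"type":"number"}},"additionalProperties":false,"required":["finger_gap"]},"minItems":1,"maxItems":12},"force":{"type":"number"},"only":{"type":"string"},"quiet":{"type":"boolean"},"lines":{"type":"string"}},"required":["increments"],"additionalProperties":false}. increments is a list of rows, 1 to 12 of them, each an object with the fields x, y, z (the shift in m), turn (a turn about the tool's z in rad), finger_gap (the finger opening in m); a field left out counts as zero (the opening has to be given); each row is the pose to reach, as a shift and turn from the pose commanded when the call began, along the tool's axes at that moment; what a row does not reach only later rows make up. A row lasts 1/10 s, in which the tool goes at most 0.05 m and 0.15 rad, less where a joint would pass 70% of its speed; a pose out of reach is approached as far as the arm can. The fingers move at their own pace and stop on an object; force is the grip in N (left out, the last holds). Time passes only in rows, so rows that do not move let the fingers close. The tool returns the time, the measured TCP pose, the force, the opening and the grip force at its end. only (a regular expression) keeps the lines of the reply that match it, lines (a string "A,B") keeps lines A to B, and quiet returns only ok. Input that does not fit is refused with a message, and nothing moves.
- read_state(): the state, without advancing time (a new reading comes with each control period).
- camrig.camera(name): name is "scene" or "top"; returns a dict with "img" (480x640x3 uint8, red, green, blue), "fx", "fy", "cx", "cy" (pixels), "pose" (4x4, takes a point from camera to world coordinates). Camera axes: x right, y down, z forward; pixel columns grow to the right and rows downward; lengths in m; the calibration is good to about 2 mm. A picture is of the moment at which its call begins. There is no depth.
- r.close_job(): hands the job in; it is judged then, once.
The state is a dict: "time": time; "joint_positions": joint angles; "joint_vel": joint speeds; "joint_torque": joint torques, N m; "ee_pos": TCP position; "eef_rot": TCP orientation; "ft_force": force on the tool from outside, world axes, zero at the start; "torque": the same for the moment, N m; "width": finger opening in m; "grip_force": force on a finger pad.
Only numpy, scipy, OpenCV 4.12 (cv2) and the standard library are available. Lean on these libraries where they do the work, as an engineer would, in place of code of your own. Each camera call takes 0.05 s, during which the arm holds its last target. There are 200 camera calls.

TASK

Take the red-handled steel retaining bar from the sloping blue rack and lay it across the board fixture: slip its tongue under the red lip and push it in against the spring until the tail drops into the saddle in front of its end wall, so that the bar lies flat on both supports. Let go of it, then turn the orange latch a quarter turn across the bar's tail to lock it. Leave the circuit board in its place and do not disturb the other things on the bench.

Things in the scene. Friction and masses are not known exactly. Their poses are not given: they have to be found in the camera images.
- bar: Steel bar, 0.25 kg, 200 mm along its y, parked leaning 40 deg, tongue (+y) end down. Origin: mid-length, underside. Body y -100 to 80 mm, 22 wide (x), 12 thick (z 0 to 12). Tongue y 80 to 100, 16 wide, 6 thick (z 0 to 6). Red handle block on top at the middle: 16 wide (x), 50 long (y), z 12 to 40; grip it across x. Centre of mass is near its foot.
- bar_tongue (a point): Tip of the bar's tongue: end face, underside, mid-width; bar frame (0, 100, 0) mm; axes as the bar. It enters the pocket with the tail up: 15 deg of pitch goes well, beyond about 20 deg it binds under the lip.
- bar_tail (a point): Tail end of the bar: end face, underside, mid-width; bar frame (0, -100, 0) mm; axes as the bar.
- bar_grip (a point): Point to grip in the red handle block, 7 mm below its top; bar frame (0, 0, 33) mm; axes as the bar.
- fixture: Fixed level aluminium board fixture on the bench, base 130 (x) x 270 (y) x 12 mm. Origin: centre of its underside. The bar belongs along its y at x = 0, tongue to +y, underside at z 45 mm, on two grey posts: keeper at y 72 to 130, saddle at y -112 to -72. Plunger face to saddle end wall is only 195 mm, so push the plunger in 5 mm or more as the tail comes down.
- keeper_seat (a point): Fixture (0, 100, 45) mm: final place of the tongue tip; axes as the fixture. Flat seat at z 45 from y 72. From y 91 on it is a pocket between cheeks at x +-11 mm, under a red lip 50 mm wide, underside z 58, top z 64, free edge at y 91.
- saddle_seat (a point): Fixture (0, -100, 45) mm: final place of the tail end; axes as the fixture. Flat seat at z 45 between two cheeks at x +-14 mm, with an end wall whose face is at y -100; cheeks and wall end at z 57. Once released, the spring holds the tail against this wall.
- plunger (a joint): Brass spring plunger at the back of the keeper pocket, 18 mm wide, z 46 to 54 mm. Metres: 0 = out, face at fixture y 95 mm; grows as it is pushed to +y, stop at 0.011. Needs 4 N to start and 0.8 N more per mm. About 0.005 with the bar laid.
- latch (a joint): Orange turn latch on a pillar at fixture (-42, -80) mm, vertical axis. Radians: 0 = open, arm to the fixture's -y; grows anticlockwise from above; stop 1.57, arm to the fixture's +x over the bar's tail. Arm 52 mm long from the axis, 18 wide, z 59 to 65, 2 mm above the laid bar. Starts at 0 to 0.3. Stiff (0.12 N m), stays where left.
- latch_grip (a point): On the latch axis, 86 mm above the bench, in its black grip: a block 14 mm thick, 38 mm long along the arm, z 65 to 95 mm; pinch it across the 14 mm. The point's -y axis points along the arm.
- rack: Fixed parking rack: blue trough 34 mm wide sloping 40 deg down to the rack's +y, sides 6 mm high, stop at the low end, on a steel foot 100 (x) x 190 (y) mm. Origin: centre of the foot's underside; the bar's origin starts 100 mm above it.
- board: Green circuit board 106 x 124 mm lying loose on the fixture's ledges between the posts, underside at 16 mm, parts up to 41 mm above the bench. Origin: centre of its underside. Leave it.
- spool: Bystander: aluminium solder spool, 56 mm diameter, 39 mm high.
- flux: Bystander: amber flux bottle, 44 mm diameter, 110 mm high.
- driver: Bystander: orange screwdriver lying along x between fixture and rack.
- heatsink: Bystander: finned aluminium heat sink 40 x 40 x 28 mm.
- relay: Bystander: yellow relay 30 x 40 x 32 mm.

How it is judged:
By the outcome, as a careful person would: the job done as asked, in the order asked, and still so for the second after the job is handed in, with the robot touching nothing.
It also fails if it takes over 61 s, if anything falls off the work surface, if the arm or the gripper's body presses on something with over 40 N, if the wrist force passes 120 N, or if a joint passes its speed limit or range.

## Working session

There is one attempt and no reset: what is moved stays moved. The work goes in short steps, Python scripts to look and compute and a tool call to move; the robot and the scene stay as the last step left them, time stands still between calls to the robot, and variables do not carry over. Pictures are saved under pics/ and viewed, at most 10 in all, crops included, and the job is handed in when it is done.

```bash
ls; mkdir -p pics; python3 - <<'E'
from bench import r, camrig, read_state
import cv2,numpy as np
s=read_state();print(s)
for n in("scene","top"):
    c=camrig.camera(n);cv2.imwrite(f"pics/{n}0.png",c["img"][:,:,::-1]);np.savez(f"{n}0.npz",**c);print(n,c["fx"],c["fy"],c["cx"],c["cy"],np.round(c["pose"],4).tolist())
E
```

```text
bench.py
pics
{'time': 0.0, 'joint_positions': array([-1.28559848,  0.33286946, -0.06469978,  1.46094841,  0.02159885,
        1.34993316, -0.08847482]), 'joint_vel': array([ 6.87731042e-04,  5.06309607e-04,  5.05279759e-05, -1.44524394e-03,
       -1.03969267e-03,  5.35360560e-04, -9.51634821e-04]), 'joint_torque': array([ 1.67696521e-04, -6.23273849e+01,  2.45356921e-02, -3.89875531e+01,
       -6.14633015e-02,  3.97558033e-02,  1.13331339e-04]), 'ee_pos': array([0.18924328, 0.59527154, 0.24375206]), 'eef_rot': array([ 1.53269433e-01,  9.88184166e-01, -7.27262820e-04, -7.80544201e-05]), 'ft_force': array([ 0.19113269, -0.74659295, -0.76224335]), 'torque': array([ 0.02137012, -0.0211781 , -0.0194668 ]), 'grip_force': 0.0, 'width': 0.08693697639531768}
scene 556.6928383665648 556.6928383665648 315.1402863880715 244.77285841320335 [[-0.9079, 0.3203, -0.2705, 0.8467], [0.4193, 0.7019, -0.5759, 0.5686], [0.0054, -0.6362, -0.7715, 0.8931], [0.0, 0.0, 0.0, 1.0]]
top 473.5067371522121 473.5067371522121 318.21456346483706 241.84835605200908 [[-0.0228, -0.9933, 0.1131, 0.4792], [-0.9997, 0.0237, 0.0063, -0.0166], [-0.0089, -0.1129, -0.9936, 0.9571], [0.0, 0.0, 0.0, 1.0]]
```

View pics/scene0.png

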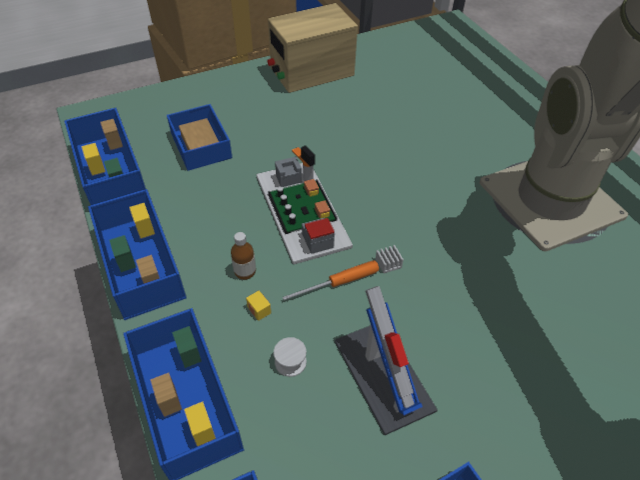

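View pics/top0.png

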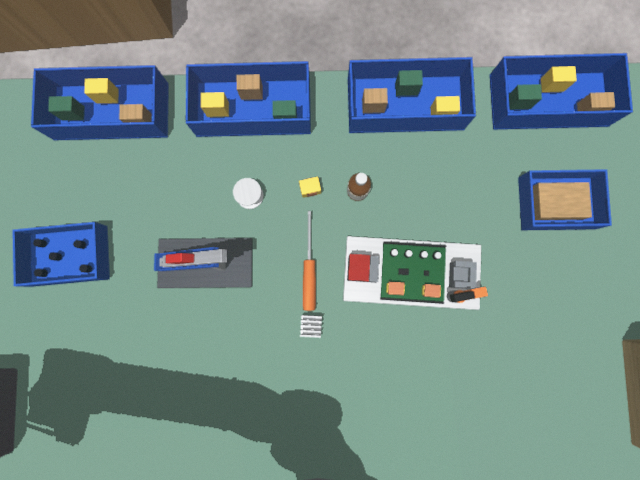

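The top view shows the rack with the red handle at about (180,258), the fixture at (412,272) with its red lip to the left (world +y), and the latch at (465,295). The scene view shows the same layout, with the low end of the rack toward +y. Next I'll zoom in.

```bash
python3 - <<'E'
import cv2,numpy as np
t=cv2.imread("pics/top0.png");s=cv2.imread("pics/scene0.png")
def z(im,x0,y0,x1,y1,k):return cv2.resize(im[y0:y1,x0:x1],None,fx=k,fy=k,interpolation=cv2.INTER_CUBIC)
C=np.zeros((600,800,3),np.uint8)
a=z(t,340,230,490,312,3);C[:a.shape[0],:a.shape[1]]=a           #450x246
b=z(t,145,230,260,295,3);C[250:250+b.shape[0],:b.shape[1]]=b     #345x195
c=z(s,250,140,355,262,3);C[:c.shape[0],455:455+c.shape[1]]=c     #315x366
d=z(s,350,280,440,428,2);C[300:300+d.shape[0],350:350+d.shape[1]][:, :100]=d[:,:100]
d=z(s,360,315,425,415,3)[:230];C[370:370+d.shape[0],560:560+d.shape[1]]=d
cv2.imwrite("pics/c1.png",C)
for n,im in(("top",t),("scene",s)):
    h=cv2.cvtColor(im,cv2.COLOR_BGR2HSV)
    for nm,lo,hi in(("red",(0,170,90),(6,255,255)),("red2",(172,170,90),(180,255,255)),("or",(7,170,120),(18,255,255))):
        m=cv2.inRange(h,lo,hi);k,l,st,ce=cv2.connectedComponentsWithStats(m)
        for i in range(1,k):
            if st[i,4]>15:print(n,nm,st[i].tolist(),ce[i].round(1))
E
```

```text
top red [166, 254, 27, 9, 202] [178.4 258.1]
scene red [269, 59, 5, 5, 20] [271.   61.1]
scene red [305, 218, 29, 20, 346] [319.  228.2]
scene red [386, 333, 22, 34, 318] [397.7 348.7]
scene or [293, 148, 8, 9, 49] [297.1 151.5]
scene or [330, 261, 49, 24, 508] [354.6 272.4]
```

View pics/c1.png

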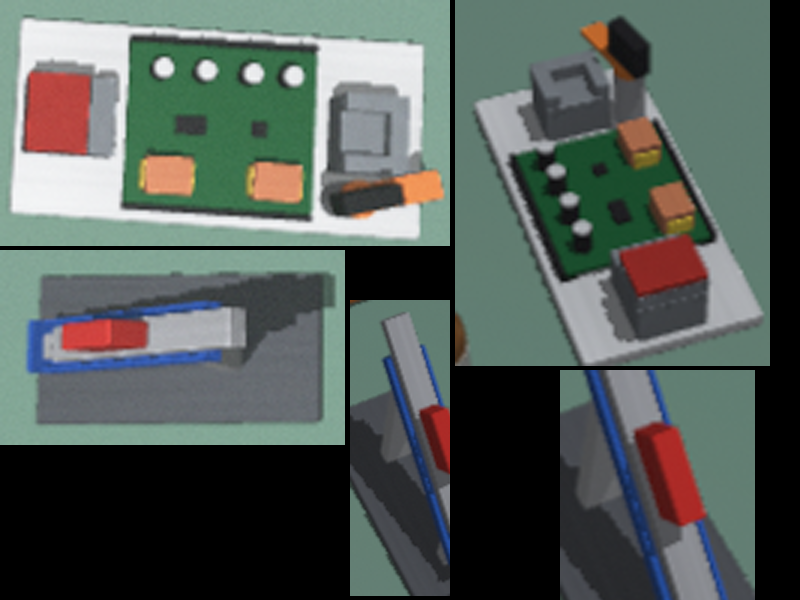

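The crops show clear faces: the handle top (brighter red) in both views, the lip top, the white base corners, the orange arm and the black grip. I'll fit quads to these faces and triangulate.

```bash
cat > h.py <<'E'
import cv2,numpy as np
def load(n):return dict(np.load(n+".npz"))
def K(c):return np.array([[c["fx"],0,c["cx"]],[0,c["fy"],c["cy"]],[0,0,1.]])
def ray(c,p):
    T=c["pose"];d=T[:3,:3]@np.linalg.solve(K(c),np.array([p[0],p[1],1.]));return T[:3,3],d/np.linalg.norm(d)
def plane(c,p,z):
    o,d=ray(c,p);return o+d*(z-o[2])/d[2]
def proj(c,X):
    T=c["pose"];q=K(c)@(T[:3,:3].T@(np.asarray(X)-T[:3,3]));return q[:2]/q[2]
def tri(c1,p1,c2,p2):
    o1,d1=ray(c1,p1);o2,d2=ray(c2,p2)
    t=np.linalg.lstsq(np.c_[d1,-d2],o2-o1,rcond=None)[0];a=o1+d1*t[0];b=o2+d2*t[1]
    return (a+b)/2,np.linalg.norm(a-b)
def up(c,roi,k=6):
    x0,y0,x1,y1=roi;return cv2.resize(c["img"][y0:y1,x0:x1],None,fx=k,fy=k,interpolation=cv2.INTER_CUBIC)
def quad(c,roi,f,z,k=6):
    """largest blob of mask f(hsv,rgb) in roi -> 4 px corners ordered by angle in world xy"""
    im=up(c,roi,k);m=f(cv2.cvtColor(im,cv2.COLOR_RGB2HSV).astype(int),im.astype(int)).astype(np.uint8)
    m=cv2.morphologyEx(m,cv2.MORPH_OPEN,np.ones((5,5)))
    cs=cv2.findContours(m,cv2.RETR_EXTERNAL,cv2.CHAIN_APPROX_NONE)[0];q=max(cs,key=cv2.contourArea)
    p=cv2.approxPolyN(cv2.convexHull(q),4).reshape(-1,2)
    p=(p+.5)/k-.5+np.array(roi[:2])
    w=np.array([plane(c,x,z) for x in p]);d=w-w.mean(0)
    return p[np.argsort(np.arctan2(d[:,1],d[:,0]))],cv2.contourArea(q)/k/k
E
python3 - <<'E'
from h import *
t=load("top0");s=load("scene0")
red=lambda h,i:((h[...,0]<8)|(h[...,0]>172))&(h[...,1]>150)
for n,c,R in(("t",t,(160,245,205,272)),("s",s,(380,325,415,375)),("tl",t,(342,245,382,288)),("sl",s,(298,212,340,255))):
    im=up(c,R,1);h=cv2.cvtColor(im,cv2.COLOR_RGB2HSV).astype(int);v=im[...,0][red(h,im)];print(n,np.histogram(v,10))
white=lambda h,i:(h[...,1]<40)&(h[...,2]>170)
def lip(h,i):return red(h,i)&(i[...,0]>90)
for nm,f,Rt,Rs,z in(("lip",lip,(342,245,382,288),(298,212,340,255),.064),("base",white,(335,228,495,316),(245,150,360,265),.012)):
    a,aa=quad(t,Rt,f,z);b,bb=quad(s,Rs,f,z);print(nm,aa,bb)
    P=[]
    for x,y in zip(a,b):
        X,e=tri(t,x,s,y);P.append(X);print(X.round(4),round(e,4),plane(t,x,z).round(4),plane(s,y,z).round(4),x.round(1),y.round(1))
    print(np.mean(P,0))
E
```

```text
t (array([ 8,  3, 12, 54, 36,  6,  3,  9, 95, 14]), array([132., 141., 150., 159., 168., 177., 186., 195., 204., 213., 222.]))
s (array([123,   9,  10,  24,  15,   6,   6,  15,  29, 224]), array([ 78. ,  87.6,  97.2, 106.8, 116.4, 126. , 135.6, 145.2, 154.8,
       164.4, 174. ]))
tl (array([  1,   7,   4,   8,   3, 120, 310,  32,   3,   5]), array([157. , 161.6, 166.2, 170.8, 175.4, 180. , 184.6, 189.2, 193.8,
       198.4, 203. ]))
sl (array([  4,   4,  10,  12,   7,   7,   4,   8,  62, 256]), array([ 81. ,  87.2,  93.4,  99.6, 105.8, 112. , 118.2, 124.4, 130.6,
       136.8, 143. ]))
lip 489.4166666666667 355.0
[ 0.5052 -0.1018  0.0679] 0.0008 [ 0.5057 -0.1024  0.064 ] [ 0.5033 -0.1047  0.064 ] [367.8 280.4] [327.6 217.4]
[ 0.5535 -0.1076  0.0642] 0.0004 [ 0.5533 -0.1075  0.064 ] [ 0.5536 -0.1079  0.064 ] [369.6 255.1] [304.1 224.1]
[ 0.5563 -0.0699  0.0626] 0.0001 [ 0.5561 -0.0698  0.064 ] [ 0.5568 -0.0688  0.064 ] [349.6 254.1] [310.8 238.2]
[ 0.5086 -0.0652  0.0629] 0.0009 [ 0.5081 -0.0649  0.064 ] [ 0.5094 -0.0646  0.064 ] [347.8 279.6] [333.6 232.1]
[ 0.53089772 -0.08609307  0.06440015]
base 7648.430555555556 344.125
[ 0.4283 -0.4568 -0.3889] 0.0002 [ 0.4436 -0.3258  0.012 ] [ 0.5591 -0.1361  0.012 ] [479.8 310.2] [296.4 232.2]
[ 0.5572 -0.3745 -0.2093] 0.1053 [ 0.5751 -0.3368  0.012 ] [ 0.5878 -0.1497  0.012 ] [481.2 243.8] [281.2 232.1]
[ 0.5973 -0.0662  0.0175] 0.0018 [ 0.5988 -0.067   0.012 ] [ 0.595  -0.0696  0.012 ] [346.1 235.2] [293.2 260.8]
[ 0.5038 -0.0743 -0.0233] 0.0809 [ 0.4676 -0.0555  0.012 ] [ 0.552  -0.0664  0.012 ] [342.2 301.1] [313.4 254.9]
[ 0.5216574  -0.24296871 -0.15099074]
```

The base fit gives the fixture centre at about (0.521,-0.196) with yaw of about -5.1°. The lip triangulates to z = 0.064 and agrees. Next are the handle and the latch.

```bash
python3 - <<'E'
from h import *
t=load("top0");s=load("scene0")
red=lambda h,i:((h[...,0]<8)|(h[...,0]>172))&(h[...,1]>130)
a,aa=quad(t,(160,245,205,272),lambda h,i:red(h,i)&(i[...,0]>188),.13)
b,bb=quad(s,(380,325,415,375),lambda h,i:red(h,i)&(i[...,0]>138),.13)
print("handle",aa,bb);P=[]
for x,y in zip(a,b):
    X,e=tri(t,x,s,y);P.append(X);print(X.round(4),round(e,4),x.round(1),y.round(1))
P=np.array(P);print(P.mean(0).round(4));
u=(P[1]+P[2]-P[0]-P[3])/2;print("sides",[np.round(P[(i+1)%4]-P[i],4) for i in range(4)])
# rack foot
a,aa=quad(t,(150,232,260,295),lambda h,i:(h[...,1]<60)&(h[...,2]<105)|((h[...,0]>105)&(h[...,0]<125)),.01);print("foot",aa,[plane(t,x,.01).round(4) for x in a])
# latch
for nm,f in(("orange",lambda h,i:(h[...,0]>7)&(h[...,0]<18)&(h[...,1]>150)),("black",lambda h,i:(h[...,2]<60))):
    for n,c,R,z in(("t",t,(444,280,492,306),.095),("s",s,(288,140,318,172),.095)):
        q,A=quad(c,R,f,z);print(nm,n,A,q.round(1).tolist(),[plane(c,x,z)[:2].round(4).tolist() for x in q],q.mean(0),plane(c,q.mean(0),z).round(4))
fc=np.array([.5213,-.1963]);d=np.array([.0239,.27]);d/=np.linalg.norm(d);e=np.array([d[1],-d[0]])
ax=fc+-.042*e-.080*d;print("axis",ax,proj(t,[*ax,.095]),proj(s,[*ax,.095]))
for L in(t,s):
  print([proj(L,[*(fc+x*e+y*d),.065]).round(1).tolist() for x,y in((-.042,-.132),)])
E
```

```text
handle 117.56944444444444 268.1666666666667
[0.543  0.2244 0.1472] 0.0017 [181.6 261.1] [398.6 333.1]
[0.5573 0.2243 0.1471] 0.0006 [181.6 253.1] [390.1 336.4]
[0.5577 0.2622 0.1158] 0.0007 [165.6 254.9] [399.9 366.6]
[0.5433 0.2624 0.1155] 0.0014 [165.6 262.8] [408.2 363.2]
[0.5503 0.2433 0.1314]
sides [array([ 0.0143, -0.0001, -0.0001]), array([ 0.0004,  0.0379, -0.0313]), array([-0.0143,  0.0001, -0.0003]), array([-0.0003, -0.0379,  0.0317])]
foot 2667.4583333333335 [array([0.5007, 0.1243, 0.01  ]), array([0.6006, 0.1131, 0.01  ]), array([0.6012, 0.3198, 0.01  ]), array([0.5325, 0.3214, 0.01  ])]
orange t 105.02777777777777 [[486.9, 294.9], [484.9, 286.4], [470.2, 289.1], [474.9, 297.4]] [[0.4738, -0.3132], [0.4891, -0.3105], [0.4849, -0.2838], [0.4698, -0.2913]] [479.25       291.95833333] [ 0.4794 -0.2997  0.095 ]
orange s 84.375 [[299.2, 146.4], [291.1, 149.8], [303.9, 165.1], [309.8, 166.9]] [[0.482, -0.2932], [0.5025, -0.2905], [0.4971, -0.2345], [0.4883, -0.2243]] [301.         157.04166667] [ 0.4925 -0.2601  0.095 ]
black t 66.68055555555556 [[473.6, 296.8], [472.2, 290.8], [449.2, 294.2], [450.6, 302.1]] [[0.471, -0.289], [0.4818, -0.2872], [0.4765, -0.2455], [0.4624, -0.2471]] [461.41666667 295.95833333] [ 0.4729 -0.2672  0.095 ]
black s 184.4722222222222 [[301.2, 141.6], [300.6, 156.9], [314.1, 170.8], [314.1, 154.4]] [[0.4716, -0.3061], [0.4931, -0.2609], [0.4849, -0.2099], [0.4636, -0.2562]] [307.5        155.91666667] [ 0.4784 -0.2577  0.095 ]
axis [ 0.47240969 -0.27228511] [464.25450871 296.18553082] [307.23756398 151.0141829 ]
[[487.4, 298.0]]
[[299.7, 146.8]]
```

```bash
cat > d.py <<'E'
import sys,numpy as np
from bench import r, camrig, read_state
from scipy.spatial.transform import Rotation as R
def goal(x,y,z,a):
    """TCP goal, a = angle of tool y from world x (deg) -> tool-axis shift and turn"""
    s=read_state();M=R.from_quat(s["eef_rot"]).as_matrix();p=s["ee_pos"]
    now=np.degrees(np.arctan2(M[1,1],M[0,1]));t=(now-a+90)%180-90
    print("t",round(s["time"],2),"p",p.round(4),"ang",round(now,1),"shift",(M.T@(np.array([x,y,z])-p)).round(4),"turn",round(np.radians(t),3),"q",s["joint_positions"].round(2),"F",s["ft_force"].round(1))
if __name__=="__main__":goal(*map(float,sys.argv[1:5]))
E
python3 d.py .5503 .2401 .2200 0;
```

```text
t 0.1 p [0.1893 0.5953 0.2438] ang 72.4 shift [-0.4517 -0.2291  0.0242] turn 1.263 q [-1.29  0.33 -0.06  1.46  0.02  1.35 -0.09] F [-0.5 -0.6 -0.6]
```

Emit:
jog_arm:
  increments:
    - {"x": -0.04,"y": -0.02,"turn": 0.12,"finger_gap": 0.05}
    - {"x": -0.08,"y": -0.04,"turn": 0.25,"finger_gap": 0.05}
    - {"x": -0.12,"y": -0.06,"turn": 0.38,"finger_gap": 0.05}
    - {"x": -0.16,"y": -0.08,"turn": 0.5,"finger_gap": 0.05}
    - {"x": -0.2,"y": -0.1,"turn": 0.62,"finger_gap": 0.05}
    - {"x": -0.24,"y": -0.12,"turn": 0.75,"finger_gap": 0.05}
    - {"x": -0.28,"y": -0.14,"z": 0.005,"turn": 0.88,"finger_gap": 0.05}
    - {"x": -0.32,"y": -0.16,"z": 0.01,"turn": 1.0,"finger_gap": 0.05}
    - {"x": -0.36,"y": -0.18,"z": 0.015,"turn": 1.13,"finger_gap": 0.05}
    - {"x": -0.4,"y": -0.2,"z": 0.02,"turn": 1.263,"finger_gap": 0.05}
    - {"x": -0.43,"y": -0.22,"z": 0.024,"turn": 1.263,"finger_gap": 0.05}
    - {"x": -0.4517,"y": -0.2291,"z": 0.024,"turn": 1.263,"finger_gap": 0.05}
  force: 20

```text
time: 1.3
ee_pos: [0.5517, 0.2369, 0.2197]
eef_rot: [0.708, 0.706, -0.001, 0.0]
ft_force: [-0.4, 0.5, 0.2]
width: 0.0498
grip_force: 0.0
```

```bash
python3 d.py .5503 .2401 .1306 0
```

```text
t 1.3 p [0.5517 0.2369 0.2197] ang -0.2 shift [ 0.0033 -0.0013  0.0891] turn -0.004 q [-0.78  0.3   0.37  1.58 -0.11  1.28 -0.4 ] F [-0.4  0.5  0.2]
```

Emit:
jog_arm:
  increments:
    - {"z": 0.02,"finger_gap": 0.05}
    - {"z": 0.05,"finger_gap": 0.05}
    - {"z": 0.07,"finger_gap": 0.05}
    - {"z": 0.07,"finger_gap": 0.05}

```text
time: 1.7
ee_pos: [0.5486, 0.2396, 0.1474]
eef_rot: [0.707, 0.707, -0.003, -0.001]
ft_force: [-0.9, -0.1, 0.7]
width: 0.0501
grip_force: 0.0
```

```bash
python3 d.py .5503 .2401 .1306 0
```

```text
t 1.7 p [0.5486 0.2396 0.1474] ang 0.0 shift [0.0005 0.0018 0.0167] turn 0.0 q [-0.77  0.36  0.35  1.67 -0.13  1.15 -0.39] F [-0.9 -0.1  0.7]
```

```bash
python3 - <<'E'
from bench import r, camrig, read_state
from h import *
o=[]
for n,R in(("top",(140,220,260,300)),("scene",(340,270,450,430))):
    c=camrig.camera(n);np.savez(n+"1.npz",**c);k=6 if n=="top" else 3
    o.append(up(c,R,k if n=="top" else 3)[:600,:720])
a,b=o;C=np.zeros((600,800,3),np.uint8)
a=cv2.resize(a,None,fx=.62,fy=.62);C[:a.shape[0],:a.shape[1]]=a;C[:b.shape[0],450:450+b.shape[1]]=b[:, :350]
cv2.imwrite("pics/c2.png",C[...,::-1])
E
```

```text
(no output)
```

View pics/c2.png

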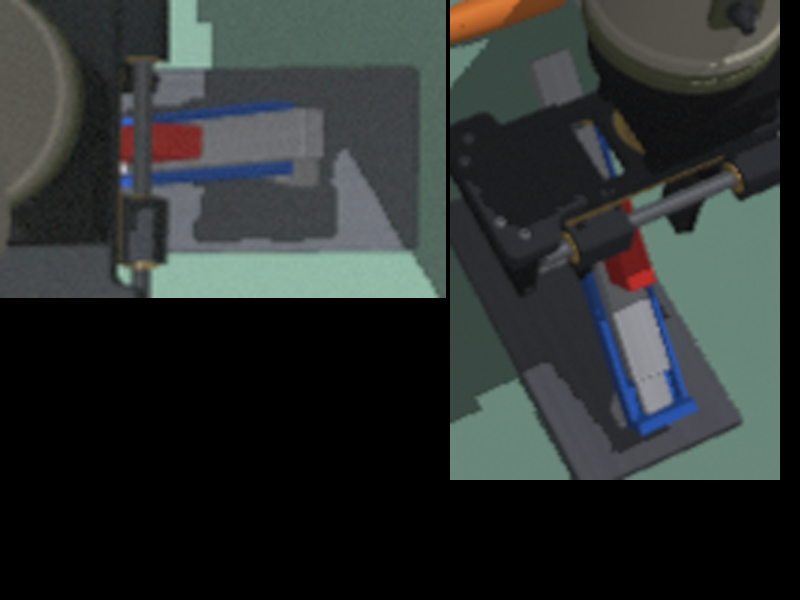

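The jaws straddle the red handle, with a finger on each side. I'll go down and grip.

Emit:
jog_arm:
  increments:
    - {"x": 0.0003,"y": 0.0015,"z": 0.01,"finger_gap": 0.05}
    - {"x": 0.0003,"y": 0.0015,"z": 0.018,"finger_gap": 0.05}
    - {"x": 0.0003,"y": 0.0015,"z": 0.018,"finger_gap": 0.05}
    - {"x": 0.0003,"y": 0.0015,"z": 0.018,"finger_gap": 0.01}
    - {"x": 0.0003,"y": 0.0015,"z": 0.018,"finger_gap": 0.01}
    - {"x": 0.0003,"y": 0.0015,"z": 0.018,"finger_gap": 0.01}
    - {"x": 0.0003,"y": 0.0015,"z": 0.018,"finger_gap": 0.01}
    - {"x": 0.0003,"y": 0.0015,"z": 0.018,"finger_gap": 0.01}
  force: 30

```text
time: 2.6
ee_pos: [0.5519, 0.2408, 0.1327]
eef_rot: [0.707, 0.707, 0.0, -0.0]
ft_force: [-0.7, -0.6, 1.3]
width: 0.0179
grip_force: 0.6
```

```bash
python3 d.py .5503 .2401 .1306 0
```

```text
t 2.6 p [0.5519 0.2408 0.1327] ang -0.0 shift [-0.0007 -0.0016  0.0021] turn -0.0 q [-0.77  0.38  0.35  1.68 -0.14  1.11 -0.38] F [-0.7 -0.6  1.3]
```

Emit:
jog_arm:
  increments:
    - {"finger_gap": 0.03}
    - {"z": 0.002,"finger_gap": 0.03}
    - {"z": 0.002,"finger_gap": 0.03}
  force: 30

```text
time: 2.9
ee_pos: [0.5518, 0.2407, 0.1302]
eef_rot: [0.707, 0.707, -0.0, -0.0]
ft_force: [0.7, -0.5, 0.1]
width: 0.0284
grip_force: 0.0
```

Emit:
jog_arm:
  increments:
    - {"finger_gap": 0.01}
    - {"finger_gap": 0.01}
    - {"finger_gap": 0.01}
    - {"finger_gap": 0.01}
    - {"finger_gap": 0.01}

```text
time: 3.4
ee_pos: [0.5518, 0.2408, 0.1305]
eef_rot: [0.707, 0.707, -0.0, -0.0]
ft_force: [-0.8, -0.5, 1.0]
width: 0.0159
grip_force: 29.9
```

```bash
python3 d.py .5503 .2401 .1306 0
```

```text
t 3.4 p [0.5518 0.2408 0.1305] ang 0.0 shift [-0.0007 -0.0015 -0.0001] turn 0.0 q [-0.77  0.38  0.35  1.68 -0.14  1.11 -0.38] F [-0.8 -0.5  1. ]
```

Emit:
jog_arm:
  increments:
    - {"z": -0.01,"finger_gap": 0.01}
    - {"z": -0.03,"finger_gap": 0.01}
    - {"z": -0.06,"finger_gap": 0.01}
    - {"z": -0.09,"finger_gap": 0.01}
    - {"z": -0.11,"finger_gap": 0.01}
    - {"z": -0.11,"finger_gap": 0.01}

```text
time: 4.0
ee_pos: [0.5533, 0.2412, 0.244]
eef_rot: [0.707, 0.707, 0.003, 0.001]
ft_force: [0.6, 0.0, -2.8]
width: 0.0159
grip_force: 29.9
```

```bash
python3 - <<'E'
from bench import r, camrig, read_state
from h import *
c=camrig.camera("scene");np.savez("scene2.npz",**c);cv2.imwrite("pics/s2.png",up(c,(270,180,470,380),3)[...,::-1])
E
```

```text
(no output)
```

View pics/s2.png

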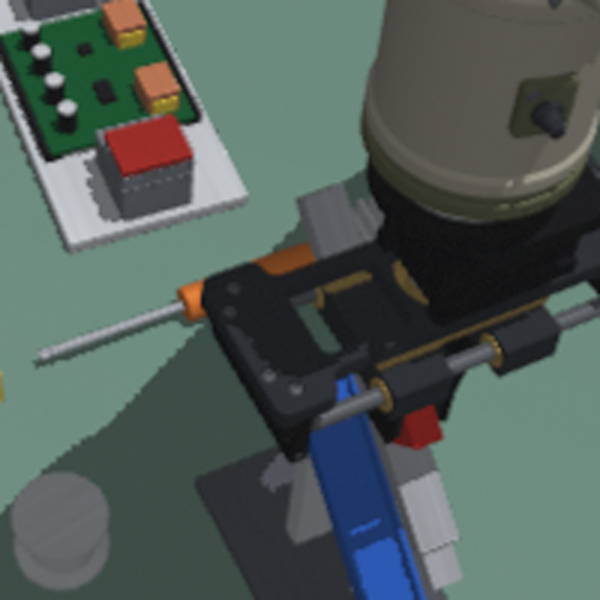

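The bar is held clear of the rack, with its tongue end at about pixel (417,372). I'll compute the pitch from that.

```bash
python3 - <<'E'
from h import *
c=load("scene2")
for px in((443,578),(428,535)):   # tongue tip top edge mid ; body end top-edge mid
    o,d=ray(c,(270+px[0]/3-.33,180+px[1]/3-.33));print((o+d*(.5518-o[0])/d[0]).round(4))
g=np.array([.2412,.241])
for th in(15,20,25,30,35,40):
    a=np.radians(th);D=np.array([np.cos(a),-np.sin(a)]);N=np.array([np.sin(a),np.cos(a)])
    print(th,"tiptop",(g+.1*D+(6-35)/1e3*N).round(4),"bodytop",(g+.08*D+(12-35)/1e3*N).round(4))
E
python3 d.py .5283 -.1763 .24 -5
```

```text
[0.5518 0.2945 0.1503]
[0.5518 0.2769 0.1638]
15 tiptop [0.3303 0.1871] bodytop [0.3125 0.1981]
20 tiptop [0.3253 0.1795] bodytop [0.3085 0.192 ]
25 tiptop [0.3196 0.1725] bodytop [0.304  0.1863]
30 tiptop [0.3133 0.1659] bodytop [0.299  0.1811]
35 tiptop [0.3065 0.1599] bodytop [0.2935 0.1763]
40 tiptop [0.2992 0.1545] bodytop [0.2877 0.172 ]
t 4.05 p [0.5525 0.2409 0.2417] ang -0.0 shift [-0.4172 -0.0241  0.0011] turn 0.087 q [-0.79  0.29  0.37  1.55 -0.11  1.32 -0.41] F [-0.3  0.5 -3.6]
```

Emit:
jog_arm:
  increments:
    - {"x": -0.03,"y": -0.002,"turn": 0.02,"finger_gap": 0.01}
    - {"x": -0.07,"y": -0.005,"turn": 0.04,"finger_gap": 0.01}
    - {"x": -0.11,"y": -0.008,"turn": 0.06,"finger_gap": 0.01}
    - {"x": -0.15,"y": -0.011,"turn": 0.088,"finger_gap": 0.01}
    - {"x": -0.19,"y": -0.014,"turn": 0.088,"finger_gap": 0.01}
    - {"x": -0.23,"y": -0.017,"turn": 0.088,"finger_gap": 0.01}
    - {"x": -0.27,"y": -0.02,"turn": 0.088,"finger_gap": 0.01}
    - {"x": -0.31,"y": -0.022,"turn": 0.088,"finger_gap": 0.01}
    - {"x": -0.35,"y": -0.025,"turn": 0.088,"finger_gap": 0.01}
    - {"x": -0.38,"y": -0.027,"turn": 0.088,"finger_gap": 0.01}
    - {"x": -0.41,"y": -0.028,"turn": 0.088,"finger_gap": 0.01}
    - {"x": -0.41,"y": -0.028,"turn": 0.088,"finger_gap": 0.01}

```text
time: 5.25
ee_pos: [0.522, -0.174, 0.2391]
eef_rot: [0.74, 0.673, -0.001, -0.0]
ft_force: [0.4, 0.3, -3.0]
width: 0.0157
grip_force: 30.0
```

Emit:
jog_arm:
  increments:
    - {"z": 0.02,"finger_gap": 0.01}
    - {"z": 0.05,"finger_gap": 0.01}
    - {"z": 0.06,"finger_gap": 0.01}
    - {"z": 0.06,"finger_gap": 0.01}
    - {"z": 0.06,"finger_gap": 0.01}

```text
time: 5.75
ee_pos: [0.5241, -0.1692, 0.181]
eef_rot: [0.737, 0.675, -0.0, 0.0]
ft_force: [0.3, 0.3, -2.7]
width: 0.0156
grip_force: 30.0
```

```bash
python3 d.py .5237 -.1695 .1391 -5.06
```

```text
t 5.75 p [ 0.5241 -0.1692  0.181 ] ang -5.0 shift [-0.0004 -0.0004  0.0419] turn 0.0 q [-0.33  0.24  0.64  1.77 -0.15  1.18  0.27] F [ 0.3  0.3 -2.7]
```

Emit:
jog_arm:
  increments:
    - {"z": 0.02,"finger_gap": 0.01}
    - {"z": 0.032,"finger_gap": 0.01}
    - {"z": 0.032,"finger_gap": 0.01}

```text
time: 6.05
ee_pos: [0.5233, -0.1689, 0.1477]
eef_rot: [0.737, 0.675, -0.001, -0.001]
ft_force: [-0.9, 0.1, -3.0]
width: 0.0158
grip_force: 30.0
```

```bash
python3 - <<'E'
from bench import r, camrig, read_state
from h import *
c=camrig.camera("scene");np.savez("scene3.npz",**c);a=up(c,(240,110,380,280),3)
b=camrig.camera("top");np.savez("top3.npz",**b);b=up(b,(335,230,465,316),3)
C=np.zeros((520,800,3),np.uint8);C[:510,:420]=a;C[:b.shape[0],425:425+b.shape[1]]=b[:,:375]
cv2.imwrite("pics/s3.png",C[...,::-1])
E
```

```text
(no output)
```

View pics/s3.png

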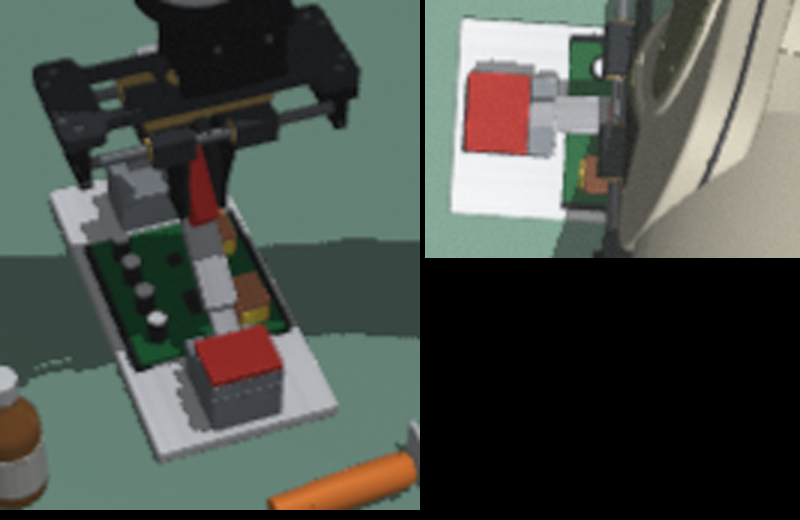

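The bar is lined up with the keeper: in the top crop its body is centred at row 114 and the lip at row 113. I'll lower it to contact, then pivot it on its tongue with a lighter grip.

Emit:
jog_arm:
  increments:
    - {"z": 0.004,"finger_gap": 0.01}
    - {"z": 0.008,"finger_gap": 0.01}
    - {"z": 0.009,"finger_gap": 0.01}
    - {"z": 0.009,"finger_gap": 0.01}
  force: 15

```text
time: 6.55
ee_pos: [0.5238, -0.1692, 0.1394]
eef_rot: [0.738, 0.675, -0.0, -0.0]
ft_force: [-0.7, -1.0, -2.5]
width: 0.016
grip_force: 15.0
```

```bash
python3 d.py .5237 -.1695 .1391 -5.06
```

```text
t 6.55 p [ 0.5238 -0.1692  0.1394] ang -5.0 shift [-0.0003 -0.0001  0.0003] turn 0.0 q [-0.31  0.29  0.63  1.82 -0.19  1.1   0.3 ] F [-0.7 -1.  -2.5]
```

Emit:
jog_arm:
  increments:
    - {"x": -0.004,"z": 0.0025,"finger_gap": 0.01}
    - {"x": -0.0077,"z": 0.0051,"finger_gap": 0.01}
    - {"x": -0.0115,"z": 0.008,"finger_gap": 0.01}
    - {"x": -0.015,"z": 0.0108,"finger_gap": 0.01}
    - {"x": -0.015,"z": 0.0108,"finger_gap": 0.01}

```text
time: 7.05
ee_pos: [0.5223, -0.185, 0.1283]
eef_rot: [0.738, 0.675, -0.0, -0.0]
ft_force: [0.2, 0.4, -2.2]
width: 0.0162
grip_force: 15.0
```

```bash
python3 d.py .5237 -.1695 .1391 -5.06
```

```text
t 7.05 p [ 0.5223 -0.185   0.1283] ang -5.1 shift [ 0.0155  0.0001 -0.0108] turn -0.001 q [-0.28  0.31  0.63  1.82 -0.21  1.08  0.34] F [ 0.2  0.4 -2.2]
```

```bash
python3 - <<'E'
from bench import r, camrig, read_state
from h import *
c=camrig.camera("scene");np.savez("scene4.npz",**c);a=up(c,(285,165,345,250),7)
b=camrig.camera("top");np.savez("top4.npz",**b);b=up(b,(335,240,405,300),5)
C=np.zeros((600,800,3),np.uint8);C[:595,:420]=a;C[:b.shape[0],425:425+b.shape[1]]=b[:,:375]
cv2.imwrite("pics/s4.png",C[...,::-1])
E
```

```text
(no output)
```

View pics/s4.png

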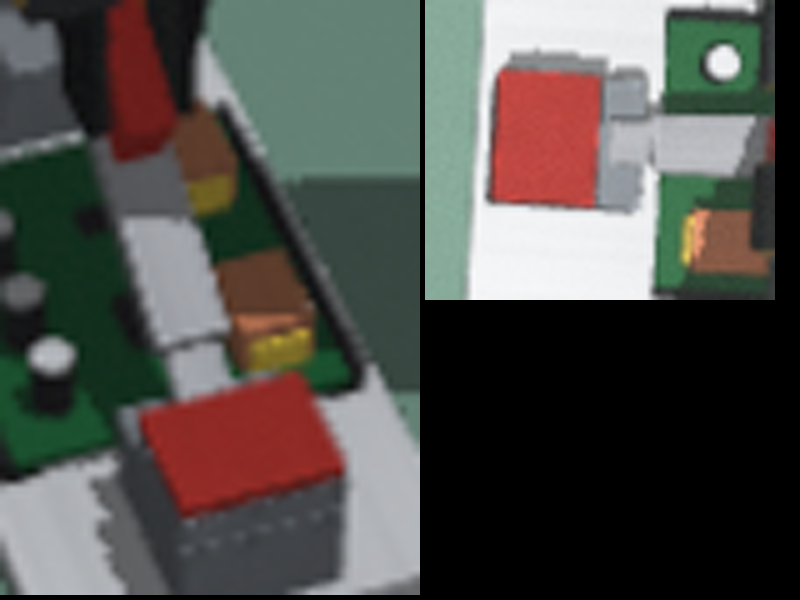

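The tongue lies between the cheeks and up to the lip edge in the top crop (column 603), with the body step at (654,140). In the scene crop the step is at (195,342). I'll triangulate the step for pitch.

```bash
cat > fx.py <<'E'
import numpy as np
fc=np.array([.5213,-.1963]);d=np.array([.0239,.27]);d/=np.linalg.norm(d);e=np.array([d[1],-d[0]])
def toF(p):q=np.array(p[:2])-fc;return np.array([q@e,q@d,p[2] if len(p)>2 else 0])*1e3
def toW(x,y):return (fc+x/1e3*e+y/1e3*d).round(4)
E
python3 - <<'E'
from h import *;from fx import *
s=load("scene4");t=load("top4")
X,er=tri(t,(425*0+335+229/5-.4,240+140/5-.4),s,(285+195/7-.43,165+342/7-.43));print("step",toF(X),er)
g=toF([.5223,-.185,.1283-.003]);print("g",g)
for th in range(0,45,5):
    a=np.radians(th);D=np.array([np.cos(a),-np.sin(a)]);N=np.array([np.sin(a),np.cos(a)])
    print(th,"step top",(g[1:]+80*D-23*N).round(1),"tip",(g[1:]+100*D-35*N).round(1))
E
```

```text
step [ 0.65371227 70.47054422 66.0854042 ] 0.002198378608365055
g [-2.58249473e-04  1.13441615e+01  1.25300000e+02]
0 step top [ 91.3 102.3] tip [111.3  90.3]
5 step top [89.  95.4] tip [107.9  81.7]
10 step top [86.1 88.8] tip [103.7  73.5]
15 step top [82.7 82.4] tip [98.9 65.6]
20 step top [78.7 76.3] tip [93.3 58.2]
25 step top [74.1 70.6] tip [87.2 51.3]
30 step top [69.1 65.4] tip [80.4 45. ]
35 step top [63.7 60.6] tip [73.2 39.3]
40 step top [57.8 56.3] tip [65.5 34.2]
```

The pitch is now 30° with the tongue on the seat at y≈80, as predicted. I'll carry on to about 15°.

Emit:
jog_arm:
  increments:
    - {"x": -0.0035,"z": 0.003,"finger_gap": 0.01}
    - {"x": -0.0067,"z": 0.0063,"finger_gap": 0.01}
    - {"x": -0.01,"z": 0.0097,"finger_gap": 0.01}
    - {"x": -0.0129,"z": 0.0132,"finger_gap": 0.01}
    - {"x": -0.0157,"z": 0.0169,"finger_gap": 0.01}
    - {"x": -0.0184,"z": 0.0206,"finger_gap": 0.01}
    - {"x": -0.019,"z": 0.0215,"finger_gap": 0.01}
    - {"x": -0.019,"z": 0.0215,"finger_gap": 0.01}

```text
time: 7.95
ee_pos: [0.5208, -0.2033, 0.107]
eef_rot: [0.738, 0.675, -0.0, -0.0]
ft_force: [-0.2, -0.8, -2.6]
width: 0.0162
grip_force: 15.0
```

```bash
python3 - <<'E'
from bench import r, camrig, read_state
from h import *;from fx import *
p=read_state()["ee_pos"];g=toF(p-[0,0,.003]);print("g",g)
for th in range(10,25,3):
    a=np.radians(th);D=np.array([np.cos(a),-np.sin(a)]);N=np.array([np.sin(a),np.cos(a)])
    print(th,"step top",(g[1:]+80*D-23*N).round(1),"tip",(g[1:]+100*D-35*N).round(1))
c=camrig.camera("scene");np.savez("scene5.npz",**c);a=up(c,(285,165,345,250),7)
b=camrig.camera("top");np.savez("top5.npz",**b);b=up(b,(335,240,405,300),5)
C=np.zeros((600,800,3),np.uint8);C[:595,:420]=a;C[:b.shape[0],425:425+b.shape[1]]=b[:,:375]
cv2.imwrite("pics/s5.png",C[...,::-1])
E
```

```text
g [ 8.29997386e-02 -7.04979276e+00  1.04009553e+02]
10 step top [67.7 67.5] tip [85.4 52.2]
13 step top [65.7 63.6] tip [82.5 47.4]
16 step top [63.5 59.8] tip [79.4 42.8]
19 step top [61.1 56.2] tip [76.1 38.4]
22 step top [58.5 52.7] tip [72.6 34.1]
```

View pics/s5.png

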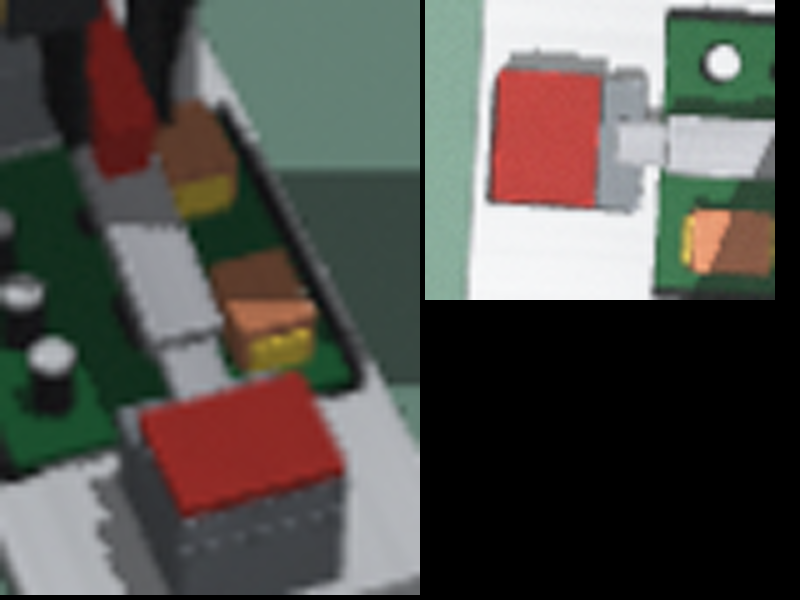

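The step has moved back and down as planned, giving a pitch of about 15° with the tip some 7 mm short of the lip edge (top crop columns 620 vs 603). I'll grip firmly and push in.

Emit:
jog_arm:
  increments:
    - {"finger_gap": 0.01}
    - {"finger_gap": 0.01}
    - {"x": 0.004,"finger_gap": 0.01}
    - {"x": 0.008,"finger_gap": 0.01}
    - {"x": 0.012,"finger_gap": 0.01}
    - {"x": 0.012,"finger_gap": 0.01}
  force: 40

```text
time: 8.65
ee_pos: [0.5221, -0.1911, 0.1074]
eef_rot: [0.737, 0.676, -0.0, 0.0]
ft_force: [-0.3, -1.4, -2.9]
width: 0.0156
grip_force: 40.0
```

Emit:
jog_arm:
  increments:
    - {"x": 0.002,"finger_gap": 0.01}
    - {"x": 0.004,"finger_gap": 0.01}
    - {"x": 0.004,"finger_gap": 0.01}

```text
time: 8.95
ee_pos: [0.5223, -0.1881, 0.1075]
eef_rot: [0.738, 0.675, -0.0, 0.001]
ft_force: [-0.6, -6.2, -1.4]
width: 0.0153
grip_force: 40.0
```

Emit:
jog_arm:
  increments:
    - {"x": 0.002,"finger_gap": 0.01}
    - {"x": 0.004,"finger_gap": 0.01}
    - {"x": 0.004,"finger_gap": 0.01}

```text
time: 9.25
ee_pos: [0.5225, -0.185, 0.1076]
eef_rot: [0.738, 0.675, -0.001, 0.001]
ft_force: [-1.2, -8.3, 0.1]
width: 0.0155
grip_force: 40.0
```

```bash
python3 d.py 0 0 0 -5
```

```text
t 9.25 p [ 0.5225 -0.185   0.1076] ang -5.1 shift [ 0.1378 -0.537   0.1069] turn -0.002 q [-0.27  0.34  0.63  1.84 -0.22  1.04  0.35] F [-1.2 -8.3  0.1]
```

The plunger is in about 4.5 mm. I'll push slightly further and bring the tail down along the arc.

Emit:
jog_arm:
  increments:
    - {"x": 0.002,"finger_gap": 0.01}
    - {"x": 0.004,"finger_gap": 0.01}
    - {"x": 0.003,"z": 0.002,"finger_gap": 0.01}
    - {"x": 0.0013,"z": 0.0045,"finger_gap": 0.01}
    - {"x": -0.001,"z": 0.0075,"finger_gap": 0.01}
    - {"x": -0.003,"z": 0.0115,"finger_gap": 0.01}
    - {"x": -0.005,"z": 0.0161,"finger_gap": 0.01}
    - {"x": -0.005,"z": 0.0161,"finger_gap": 0.01}
  force: 30

```text
time: 10.05
ee_pos: [0.5221, -0.19, 0.0914]
eef_rot: [0.738, 0.675, -0.0, 0.001]
ft_force: [-1.6, -7.4, 1.2]
width: 0.0159
grip_force: 30.0
```

```bash
python3 - <<'E'
from bench import r, camrig, read_state
from h import *;from fx import *
p=read_state()["ee_pos"];print("g",toF(p-[0,0,.003]))
c=camrig.camera("scene");np.savez("scene6.npz",**c);a=up(c,(260,130,350,250),5)
cv2.imwrite("pics/s6.png",a[...,::-1])
E
```

```text
g [ 0.25440175  6.31946344 88.36208559]
```

View pics/s6.png

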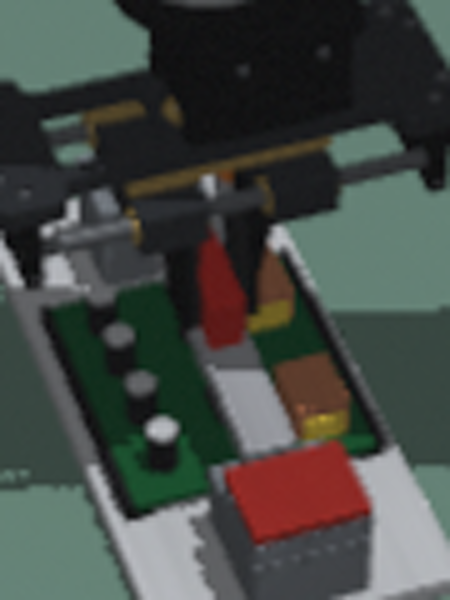

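The tongue is under the lip with the body step near its edge. The force is slightly low, so I'll push further before the tail drops below the wall top.

Emit:
jog_arm:
  increments:
    - {"x": 0.0015,"finger_gap": 0.01}
    - {"x": 0.003,"finger_gap": 0.01}
    - {"x": 0.003,"finger_gap": 0.01}
  force: 30

```text
time: 10.4
ee_pos: [0.5223, -0.1882, 0.0918]
eef_rot: [0.738, 0.674, -0.001, 0.002]
ft_force: [-2.2, -10.9, 1.0]
width: 0.0158
grip_force: 30.0
```

```bash
python3 d.py 0 0 0 -5
```

```text
t 10.4 p [ 0.5223 -0.1882  0.0918] ang -5.2 shift [ 0.1406 -0.5373  0.0906] turn -0.003 q [-0.26  0.36  0.62  1.85 -0.24  1.01  0.37] F [ -2.2 -10.9   1. ]
```

Emit:
jog_arm:
  increments:
    - {"x": -0.0007,"z": 0.002,"finger_gap": 0.01}
    - {"x": -0.0012,"z": 0.004,"finger_gap": 0.01}
    - {"x": -0.0018,"z": 0.006,"finger_gap": 0.01}
    - {"x": -0.0022,"z": 0.0075,"finger_gap": 0.01}
    - {"x": -0.0022,"z": 0.0075,"finger_gap": 0.01}
  force: 30

```text
time: 10.9
ee_pos: [0.5223, -0.1901, 0.0847]
eef_rot: [0.738, 0.674, -0.0, 0.001]
ft_force: [-4.5, -9.3, 6.5]
width: 0.0157
grip_force: 30.0
```

```bash
python3 d.py 0 0 0 -5
```

```text
t 10.9 p [ 0.5223 -0.1901  0.0847] ang -5.2 shift [ 0.1424 -0.5374  0.0836] turn -0.003 q [-0.25  0.37  0.62  1.85 -0.25  0.99  0.38] F [-4.5 -9.3  6.5]
```

Emit:
jog_arm:
  increments:
    - {"x": -0.0005,"y": -0.0008,"z": 0.001,"finger_gap": 0.01}
    - {"x": -0.0005,"y": -0.0008,"z": 0.002,"finger_gap": 0.01}
    - {"x": -0.0005,"y": -0.0008,"z": 0.002,"finger_gap": 0.01}
  force: 30

```text
time: 11.2
ee_pos: [0.5223, -0.1901, 0.0846]
eef_rot: [0.738, 0.675, 0.001, 0.001]
ft_force: [-9.2, -4.8, 27.2]
width: 0.0157
grip_force: 30.0
```

```bash
python3 d.py 0 0 0 -5; python3 - <<'E'
from bench import r, camrig, read_state
from h import *;from fx import *
c=camrig.camera("scene");a=up(c,(250,120,350,250),4)
b=camrig.camera("top");b=up(b,(335,230,495,312),2)
C=np.zeros((530,760,3),np.uint8);C[:520,:400]=a;C[:164,420:740]=b
cv2.imwrite("pics/s7.png",C[...,::-1])
E
```

```text
t 11.2 p [ 0.5223 -0.1901  0.0846] ang -5.2 shift [ 0.1424 -0.5375  0.0828] turn -0.003 q [-0.25  0.37  0.62  1.85 -0.25  0.99  0.38] F [-9.2 -4.8 27.2]
```

View pics/s7.png

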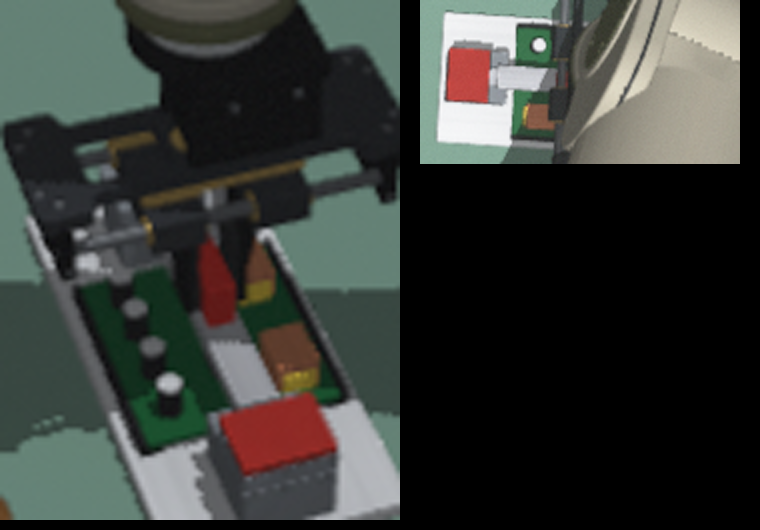

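```bash
python3 - <<'E'
from h import *;from fx import *
s=load("scene6")
def bar(th,tip,x,y,z):
    a=np.radians(th);D=np.array([np.cos(a),-np.sin(a)]);N=np.array([np.sin(a),np.cos(a)])
    q=np.array([tip,45])+(y-100)*D+z*N;w=toW(x,q[0]);return [w[0],w[1],q[1]/1e3]
for th in(0,2,3.4,5):
  for tip in (100,102):
    print(th,tip,[(4*(proj(s,bar(th,tip,*p))-[250,120])+2).round(0).tolist() for p in((8,25,12),(-8,25,12),(8,25,40),(-8,25,40))])
E
```

```text
0 100 [[207.0, 330.0], [236.0, 323.0], [206.0, 292.0], [236.0, 284.0]]
0 102 [[208.0, 333.0], [237.0, 325.0], [208.0, 294.0], [237.0, 287.0]]
2 100 [[207.0, 327.0], [236.0, 320.0], [207.0, 290.0], [237.0, 283.0]]
2 102 [[208.0, 330.0], [238.0, 322.0], [208.0, 293.0], [238.0, 285.0]]
3.4 100 [[207.0, 325.0], [237.0, 318.0], [208.0, 289.0], [237.0, 282.0]]
3.4 102 [[209.0, 328.0], [238.0, 320.0], [209.0, 292.0], [239.0, 284.0]]
5 100 [[208.0, 323.0], [237.0, 316.0], [208.0, 288.0], [238.0, 280.0]]
5 102 [[209.0, 326.0], [238.0, 318.0], [210.0, 290.0], [240.0, 283.0]]
```

The handle's front lower edge at crop (208,326)–(237,316) matches a pitch of about 3–5°. So the tail is resting on top of the end wall, because the bar slid in the grip. I'll ease the downward press, grip harder and push further in.

Emit:
jog_arm:
  increments:
    - {"y": 0.0005,"z": -0.002,"finger_gap": 0.01}
    - {"y": 0.0005,"z": -0.0025,"finger_gap": 0.01}
    - {"y": 0.0005,"z": -0.0025,"finger_gap": 0.01}
    - {"x": 0.0015,"y": 0.0005,"z": -0.0025,"finger_gap": 0.01}
    - {"x": 0.003,"y": 0.0005,"z": -0.0025,"finger_gap": 0.01}
    - {"x": 0.003,"y": 0.0005,"z": -0.0025,"finger_gap": 0.01}
  force: 55

```text
time: 11.9
ee_pos: [0.5222, -0.1887, 0.0851]
eef_rot: [0.739, 0.674, -0.001, 0.002]
ft_force: [-2.3, -13.6, 2.8]
width: 0.0157
grip_force: 55.0
```

```bash
python3 d.py 0 0 0 -5
```

```text
t 11.9 p [ 0.5222 -0.1887  0.0851] ang -5.2 shift [ 0.1409 -0.5373  0.0834] turn -0.004 q [-0.26  0.37  0.62  1.86 -0.25  0.99  0.37] F [ -2.3 -13.6   2.8]
```

Emit:
jog_arm:
  increments:
    - {"x": 0.001,"finger_gap": 0.01}
    - {"x": 0.002,"finger_gap": 0.01}
    - {"x": 0.002,"finger_gap": 0.01}

```text
time: 12.2
ee_pos: [0.5223, -0.1873, 0.0852]
eef_rot: [0.739, 0.674, -0.001, 0.003]
ft_force: [-2.4, -15.8, 2.7]
width: 0.0156
grip_force: 55.0
```

```bash
python3 d.py 0 0 0 -5
```

```text
t 12.2 p [ 0.5223 -0.1873  0.0852] ang -5.2 shift [ 0.1392 -0.5374  0.0833] turn -0.004 q [-0.26  0.37  0.62  1.86 -0.25  0.99  0.37] F [ -2.4 -15.8   2.7]
```

```bash
python3 - <<'E'
from bench import r, camrig, read_state
from h import *;from fx import *
s=camrig.camera("scene");t=camrig.camera("top");np.savez("scene8.npz",**s);np.savez("top8.npz",**t)
for tip in(98,100,102,104,106):
    w=toW(0,tip-20);w9=toW(0,91)
    print(tip,"step col",proj(t,[*w,.057]).round(1),"lip edge",proj(t,[*w9,.064]).round(1),"scene step",proj(s,[*w,.057]).round(1))
print(t["img"][266:272,364:386].mean(0).round().astype(int)[:,0].tolist(),t["img"][266:272,364:386].mean(0).round().astype(int)[:,2].tolist())
R=(296,175,315,206)
im=up(s,R,1);print(im[...,0][10:,:].tolist())
E
```

```text
98 step col [375.5 268.5] lip edge [369.1 267.8] scene step [313.4 218.9]
100 step col [374.5 268.4] lip edge [369.1 267.8] scene step [313.7 219.6]
102 step col [373.4 268.3] lip edge [369.1 267.8] scene step [314.1 220.3]
104 step col [372.4 268.3] lip edge [369.1 267.8] scene step [314.4 221. ]
106 step col [371.3 268.2] lip edge [369.1 267.8] scene step [314.8 221.7]
[188, 190, 189, 190, 188, 192, 206, 189, 159, 210, 205, 207, 206, 206, 206, 206, 206, 205, 207, 206, 206, 207] [65, 66, 65, 65, 66, 133, 213, 195, 165, 216, 213, 213, 213, 213, 213, 213, 213, 212, 214, 214, 213, 214]
[[16, 16, 18, 24, 66, 100, 100, 99, 99, 87, 46, 22, 22, 24, 22, 18, 43, 78, 93], [17, 18, 20, 30, 69, 99, 99, 99, 99, 97, 79, 41, 23, 24, 20, 18, 47, 81, 93], [19, 17, 19, 33, 72, 100, 99, 99, 100, 100, 88, 47, 24, 23, 21, 25, 59, 89, 93], [16, 17, 23, 31, 71, 100, 99, 99, 100, 100, 97, 79, 41, 20, 21, 27, 64, 93, 95], [20, 18, 21, 26, 66, 99, 100, 99, 100, 100, 100, 87, 47, 23, 20, 25, 60, 88, 91], [17, 17, 19, 23, 57, 91, 100, 99, 99, 99, 100, 97, 77, 26, 21, 25, 61, 92, 98], [18, 18, 18, 21, 48, 82, 9
[... 459 characters left out ...]
16, 17, 18, 23, 46, 73, 86, 95, 94, 94, 93, 93, 86, 61, 23, 18, 17, 18, 16], [17, 16, 31, 55, 74, 79, 87, 93, 94, 93, 93, 94, 90, 70, 15, 18, 17, 17, 18], [19, 41, 61, 71, 81, 82, 87, 94, 93, 93, 94, 94, 91, 76, 36, 19, 16, 16, 16], [17, 35, 58, 75, 82, 80, 86, 94, 93, 93, 94, 93, 93, 85, 61, 16, 21, 18, 18], [17, 22, 46, 71, 77, 81, 85, 93, 95, 95, 89, 84, 82, 83, 70, 37, 17, 18, 18], [17, 18, 34, 58, 74, 82, 82, 84, 82, 86, 83, 81, 81, 82, 79, 64, 17, 17, 21], [18, 17, 20, 47, 70, 76, 80, 80, 80, 82, 81, 83, 82, 82, 81, 71, 36, 16, 42], [17, 19, 16, 35, 58, 72, 80, 80, 81, 82, 81, 82, 82, 82, 81, 80, 64, 15, 40], [17, 18, 16, 24, 47, 69, 75, 80, 80, 81, 81, 82, 81, 82, 82, 81, 71, 36, 40]]
```

The step is now at column 372, so the tip is at y≈104.5 and the tail is about 5 mm clear of the wall. I'll lower it now.

Emit:
jog_arm:
  increments:
    - {"z": 0.001,"finger_gap": 0.01}
    - {"z": 0.002,"finger_gap": 0.01}
    - {"z": 0.003,"finger_gap": 0.01}
    - {"z": 0.003,"finger_gap": 0.01}

```text
time: 12.7
ee_pos: [0.5224, -0.1875, 0.0846]
eef_rot: [0.739, 0.674, -0.0, 0.002]
ft_force: [-14.2, -11.4, 33.2]
width: 0.0158
grip_force: 55.0
```

```bash
python3 d.py 0 0 0 -5
```

```text
t 12.7 p [ 0.5224 -0.1875  0.0846] ang -5.3 shift [ 0.139  -0.5377  0.0827] turn -0.005 q [-0.26  0.37  0.62  1.86 -0.25  0.99  0.37] F [-14.2 -11.4  33.2]
```

Emit:
jog_arm:
  increments:
    - {"z": -0.002,"finger_gap": 0.01}
    - {"x": -0.002,"z": -0.003,"finger_gap": 0.01}
    - {"x": -0.004,"z": -0.003,"finger_gap": 0.01}
    - {"x": -0.006,"z": -0.003,"finger_gap": 0.01}
    - {"x": -0.008,"z": -0.003,"finger_gap": 0.01}
    - {"x": -0.008,"z": -0.003,"finger_gap": 0.01}

```text
time: 13.3
ee_pos: [0.522, -0.1917, 0.0847]
eef_rot: [0.738, 0.675, 0.0, 0.001]
ft_force: [-0.9, -6.2, 5.1]
width: 0.0155
grip_force: 55.0
```

```bash
python3 d.py 0 0 0 -5
```

```text
t 13.3 p [ 0.522  -0.1917  0.0847] ang -5.1 shift [ 0.1446 -0.5371  0.084 ] turn -0.002 q [-0.25  0.37  0.62  1.85 -0.25  0.99  0.39] F [-0.9 -6.2  5.1]
```

Emit:
jog_arm:
  increments:
    - {"x": -0.002,"finger_gap": 0.01}
    - {"x": -0.003,"finger_gap": 0.01}
    - {"x": -0.003,"finger_gap": 0.01}

```text
time: 13.6
ee_pos: [0.5221, -0.193, 0.0847]
eef_rot: [0.737, 0.676, 0.001, -0.0]
ft_force: [-1.9, 0.7, 6.2]
width: 0.016
grip_force: 55.0
```

```bash
python3 d.py 0 0 0 -5
```

```text
t 13.6 p [ 0.5221 -0.193   0.0847] ang -5.0 shift [ 0.1466 -0.537   0.0845] turn -0.0 q [-0.24  0.37  0.61  1.85 -0.26  1.    0.39] F [-1.9  0.7  6.2]
```

The force dropped from -6 to +0.7 N after only 1.3 mm of travel, so the tail is against the wall inside the saddle. I'll release, go up, and measure.

Emit:
jog_arm:
  increments:
    - {"x": 0.001,"z": -0.0005,"finger_gap": 0.016}
    - {"x": 0.001,"z": -0.0005,"finger_gap": 0.03}
    - {"x": 0.001,"z": -0.0005,"finger_gap": 0.05}
    - {"x": 0.001,"z": -0.0005,"finger_gap": 0.05}
    - {"x": 0.001,"z": -0.01,"finger_gap": 0.05}
    - {"x": 0.001,"z": -0.04,"finger_gap": 0.05}
    - {"x": 0.001,"z": -0.08,"finger_gap": 0.05}
    - {"x": 0.001,"z": -0.12,"finger_gap": 0.05}
    - {"x": 0.001,"z": -0.14,"finger_gap": 0.05}

```text
time: 14.5
ee_pos: [0.5224, -0.1934, 0.2283]
eef_rot: [0.738, 0.675, 0.002, 0.002]
ft_force: [0.6, 0.0, -0.3]
width: 0.0497
grip_force: 0.0
```

Emit:
jog_arm:
  increments:
    - {"x": 0.04,"y": -0.02,"finger_gap": 0.05}
    - {"x": 0.08,"y": -0.04,"finger_gap": 0.05}
    - {"x": 0.12,"y": -0.06,"finger_gap": 0.05}
    - {"x": 0.16,"y": -0.08,"finger_gap": 0.05}
    - {"x": 0.2,"y": -0.08,"finger_gap": 0.05}
    - {"x": 0.2,"y": -0.08,"finger_gap": 0.05}

```text
time: 15.1
ee_pos: [0.4591, 0.0188, 0.2249]
eef_rot: [0.735, 0.678, 0.001, -0.0]
ft_force: [0.7, -0.6, -0.7]
width: 0.0501
grip_force: 0.0
```

```bash
python3 - <<'E'
from bench import r, camrig, read_state
from h import *;from fx import *
s=camrig.camera("scene");t=camrig.camera("top");np.savez("scene9.npz",**s);np.savez("top9.npz",**t)
red=lambda h,i:((h[...,0]<8)|(h[...,0]>172))&(h[...,1]>130)
c=np.array([[*toW(x,y),z] for x,y,z in((0,0,.085),)])
pt=proj(t,c[0]).astype(int);ps=proj(s,c[0]).astype(int);print(pt,ps)
for n,c_,p,(a,b) in(("t",t,pt,(22,10)),("s",s,ps,(18,24))):
    R=(p[0]-a,p[1]-b,p[0]+a,p[1]+b);im=up(c_,R,1);h=cv2.cvtColor(im,cv2.COLOR_RGB2HSV).astype(int);print(n,np.histogram(im[...,0][red(h,im)],8))
Rt=(pt[0]-22,pt[1]-10,pt[0]+22,pt[1]+10);Rs=(ps[0]-18,ps[1]-24,ps[0]+18,ps[1]+24)
for th in(100,120,135):
  try:
    a,aa=quad(t,Rt,lambda h,i:red(h,i)&(i[...,0]>110),.085);b,bb=quad(s,Rs,lambda h,i:red(h,i)&(i[...,0]>th),.085);print(th,aa,bb)
    for x,y in zip(a,b):
        X,e_=tri(t,x,s,y);print(toF(X).round(1),"z",(X[2]*1e3).round(1),round(e_,4),x.round(1),y.round(1))
  except Exception as ex:print(ex)
C=np.zeros((600,800,3),np.uint8);a=up(t,(340,230,490,312),3);C[:246,:450]=a;b=up(s,(250,130,355,262),3);C[:396,455:770]=b
cv2.imwrite("pics/f.png",C[...,::-1])
E
```

```text
[419 270] [300 183]
t (array([  8,   1,   7,   8,  16,  11,  15, 183]), array([100.  , 117.25, 134.5 , 151.75, 169.  , 186.25, 203.5 , 220.75,
       238.  ]))
s (array([46, 43, 14,  6, 12,  3, 19, 91]), array([ 83.  ,  96.75, 110.5 , 124.25, 138.  , 151.75, 165.5 , 179.25,
       193.  ]))
100 232.76388888888889 181.25
[ -7.8 -22.5  89.3] z 89.3 0.0005 [432.2 275.4] [300.8 173.9]
[  9.  -24.   85.7] z 85.7 0.0002 [433.1 266.2] [293.1 176.6]
[ 8.5 23.6 62.6] z 62.6 0.0048 [405.6 264.6] [301.9 199.9]
[-11.1  25.2  64.1] z 64.1 0.0097 [405.1 273.8] [312.2 197.9]
120 232.76388888888889 128.97222222222223
[ -7.8 -22.5  89.3] z 89.3 0.0005 [432.2 275.4] [300.8 173.9]
[  8.7 -23.8  85.9] z 85.9 0.0009 [433.1 266.2] [293.4 176.6]
[ 8.4 26.7 86. ] z 86.0 0.0011 [405.6 264.6] [301.4 192.8]
[-8.  26.7 86.6] z 86.6 0.0 [405.1 273.8] [308.8 190.6]
135 232.76388888888889 121.06944444444444
[ -7.8 -22.5  89.3] z 89.3 0.0005 [432.2 275.4] [300.8 173.9]
[  8.5 -23.6  86.5] z 86.5 0.0012 [433.1 266.2] [293.6 176.4]
[ 8.3 26.9 87.1] z 87.1 0.001 [405.6 264.6] [301.4 192.4]
[-7.9 26.8 87.6] z 87.6 0.0005 [405.1 273.8] [308.6 190.2]
```

```bash
python3 - <<'E'
from h import *;from fx import *
for n in("top9","scene9"):
    c=load(n);
    for x in(-6,0,6):
        o=[]
        for y in range(-70,-120,-2):
            w=toW(x,y);p=proj(c,[*w,.057]);o.append(int(cv2.getRectSubPix(c["img"],(1,1),tuple(map(float,p)))[0,0].mean()))
        print(n,x,o)
    # across the tail
    for y in(-85,-92):
        print("across",y,[int(cv2.getRectSubPix(c["img"],(1,1),tuple(map(float,proj(c,[*toW(x,y),.057]))))[0,0].mean()) for x in range(-24,25,2)])
E
```

```text
top9 -6 [209, 209, 207, 206, 208, 206, 203, 209, 208, 207, 207, 207, 207, 207, 205, 171, 149, 156, 156, 156, 161, 191, 225, 230, 223]
top9 0 [208, 209, 208, 208, 210, 208, 208, 209, 208, 208, 207, 207, 207, 209, 201, 162, 149, 153, 154, 153, 160, 195, 230, 230, 219]
top9 6 [202, 202, 200, 200, 200, 200, 197, 199, 200, 199, 197, 197, 197, 198, 189, 152, 150, 158, 158, 156, 162, 197, 231, 230, 224]
across -85 [130, 158, 156, 155, 151, 127, 117, 155, 198, 209, 205, 204, 208, 208, 200, 199, 200, 203, 165, 120, 148, 157, 156, 157, 152]
across -92 [118, 154, 153, 155, 150, 133, 132, 170, 198, 207, 205, 205, 207, 206, 199, 197, 200, 187, 135, 117, 155, 157, 155, 154, 149]
scene9 -6 [158, 157, 157, 157, 157, 157, 157, 157, 156, 157, 157, 156, 156, 156, 153, 146, 128, 113, 117, 119, 120, 120, 119, 118, 118]
scene9 0 [158, 157, 158, 158, 158, 158, 158, 157, 157, 157, 157, 158, 158, 158, 156, 151, 141, 128, 118, 119, 118, 118, 118, 119, 118]
scene9 6 [153, 154, 154, 154, 154, 153, 153, 153, 153, 153, 152, 152, 152, 152, 151, 145, 134, 121, 120, 120, 120, 120, 120, 119, 118]
across -85 [127, 121, 121, 119, 98, 77, 91, 141, 158, 156, 156, 157, 157, 155, 154, 153, 155, 120, 99, 107, 118, 120, 121, 117, 86]
across -92 [119, 119, 119, 117, 97, 77, 90, 142, 158, 156, 156, 157, 158, 156, 153, 152, 153, 123, 105, 111, 118, 119, 119, 116, 88]
```

The tail end sits at y≈-100 with the wall visible behind it, the handle is level within error, and the bar is centred. Now the latch.

```bash
cat > lat.py <<'E'
from h import *;from fx import *
def ang(c,roi):
    f=lambda h,i:(h[...,0]>5)&(h[...,0]<20)&(h[...,1]>130)
    q,A=quad(c,roi,f,.065);w=np.array([plane(c,x,.065) for x in q]);F=np.array([toF(x) for x in w]);print(A,F[:,:2].round(1).tolist())
    k=np.argsort(F[:,1])[:2] if F[:,1].min()<-115 else np.argsort(F[:,0])[-2:]
    m=F[k,:2].mean(0);print("tip",m.round(1),"angle",np.arctan2(m[0]+42,-(m[1]+80)).round(3))
E
python3 - <<'E'
from lat import *
ang(load("top9"),(444,280,492,306))
E
python3 d.py .4726 -.2712 .19 4
```

```text
119.69444444444444 [[-36.9, -131.8], [-19.8, -127.1], [-28.3, -96.9], [-43.1, -108.5]]
tip [ -28.4 -129.5] angle 0.269
t 15.2 p [0.4594 0.0138 0.2247] ang -4.9 shift [-0.2828  0.0377  0.0347] turn -0.156 q [-0.6  -0.05  0.46  1.93  0.02  1.26 -0.23] F [ 0.  -0.4 -0. ]
```

Emit:
jog_arm:
  increments:
    - {"x": -0.03,"y": 0.004,"turn": -0.05,"finger_gap": 0.04}
    - {"x": -0.07,"y": 0.009,"turn": -0.1,"finger_gap": 0.04}
    - {"x": -0.11,"y": 0.015,"turn": -0.15,"finger_gap": 0.04}
    - {"x": -0.15,"y": 0.02,"turn": -0.2,"finger_gap": 0.04}
    - {"x": -0.19,"y": 0.025,"turn": -0.265,"finger_gap": 0.04}
    - {"x": -0.23,"y": 0.031,"turn": -0.265,"finger_gap": 0.04}
    - {"x": -0.26,"y": 0.035,"z": 0.01,"turn": -0.265,"finger_gap": 0.04}
    - {"x": -0.283,"y": 0.0377,"z": 0.03,"turn": -0.265,"finger_gap": 0.04}
    - {"x": -0.283,"y": 0.0377,"z": 0.035,"turn": -0.265,"finger_gap": 0.04}
    - {"x": -0.283,"y": 0.0377,"z": 0.035,"turn": -0.265,"finger_gap": 0.04}

```text
time: 16.2
ee_pos: [0.4709, -0.2729, 0.1886]
eef_rot: [0.643, 0.766, -0.001, -0.001]
ft_force: [0.4, 0.5, 1.1]
width: 0.04
grip_force: 0.0
```

```bash
python3 d.py .4726 -.2712 .089 10.3
```

```text
t 16.2 p [ 0.4709 -0.2729  0.1886] ang 10.0 shift [0.0014 0.0022 0.0996] turn -0.006 q [-0.23  0.23  0.78  1.78 -0.17  1.2   0.77] F [0.4 0.5 1.1]
```

Emit:
jog_arm:
  increments:
    - {"x": 0.001,"y": 0.001,"z": 0.03,"finger_gap": 0.04}
    - {"x": 0.001,"y": 0.001,"z": 0.07,"finger_gap": 0.04}
    - {"x": 0.001,"y": 0.001,"z": 0.09,"finger_gap": 0.04}
    - {"x": 0.001,"y": 0.001,"z": 0.099,"finger_gap": 0.04}
    - {"x": 0.001,"y": 0.001,"z": 0.099,"finger_gap": 0.04}

```text
time: 16.7
ee_pos: [0.4729, -0.2701, 0.0902]
eef_rot: [0.642, 0.767, -0.0, -0.0]
ft_force: [0.2, -0.4, 0.3]
width: 0.0398
grip_force: 0.0
```

```bash
python3 d.py .4726 -.2712 .089 10.3
```

```text
t 16.7 p [ 0.4729 -0.2701  0.0902] ang 10.2 shift [-0.0011 -0.0005  0.0012] turn -0.002 q [-0.18  0.36  0.73  1.88 -0.29  1.01  0.85] F [ 0.2 -0.4  0.3]
```

Emit:
jog_arm:
  increments:
    - {"finger_gap": 0.008}
    - {"finger_gap": 0.008}
    - {"finger_gap": 0.008}
    - {"finger_gap": 0.008}
    - {"finger_gap": 0.008}
    - {"finger_gap": 0.008}
  force: 30

```text
time: 17.3
ee_pos: [0.4716, -0.2712, 0.0905]
eef_rot: [0.642, 0.766, -0.0, -0.001]
ft_force: [-7.3, 0.6, 7.7]
width: 0.0138
grip_force: 30.0
```

```bash
python3 d.py .4726 -.2712 .089 10.3
```

```text
t 17.3 p [ 0.4716 -0.2712  0.0905] ang 10.1 shift [-0.0002  0.001   0.0015] turn -0.004 q [-0.18  0.36  0.73  1.88 -0.28  1.01  0.85] F [-7.3  0.6  7.7]
```

The latch grip is pinched at 13.8 mm. Now I'll turn it anticlockwise.

Emit:
jog_arm:
  increments:
    - {"y": -0.001,"z": -0.001,"turn": -0.1,"finger_gap": 0.008}
    - {"y": -0.001,"z": -0.001,"turn": -0.22,"finger_gap": 0.008}
    - {"y": -0.001,"z": -0.001,"turn": -0.34,"finger_gap": 0.008}
    - {"y": -0.001,"z": -0.001,"turn": -0.46,"finger_gap": 0.008}
    - {"y": -0.001,"z": -0.001,"turn": -0.58,"finger_gap": 0.008}
    - {"y": -0.001,"z": -0.001,"turn": -0.7,"finger_gap": 0.008}
  force: 40

```text
time: 17.9
ee_pos: [0.4699, -0.272, 0.0906]
eef_rot: [0.339, 0.941, -0.001, -0.001]
ft_force: [-7.0, -4.4, -2.8]
width: 0.0137
grip_force: 40.0
```

```bash
python3 d.py .4716 -.2712 .09 85; python3 - <<'E'
from bench import r, camrig, read_state
print(read_state()["torque"])
E
```

```text
t 17.9 p [ 0.4699 -0.272   0.0906] ang 50.4 shift [-0.0008  0.0017  0.0006] turn -0.604 q [-0.07  0.33  0.6   1.88 -0.22  1.    1.5 ] F [-7.  -4.4 -2.8]
[-1.11578453  1.24341514 -0.14921323]
```

Emit:
jog_arm:
  increments:
    - {"y": -0.0014,"turn": -0.12,"finger_gap": 0.008}
    - {"y": -0.0014,"turn": -0.24,"finger_gap": 0.008}
    - {"y": -0.0014,"turn": -0.36,"finger_gap": 0.008}
    - {"y": -0.0014,"turn": -0.48,"finger_gap": 0.008}
    - {"y": -0.0014,"turn": -0.58,"finger_gap": 0.008}
    - {"y": -0.0014,"turn": -0.61,"finger_gap": 0.008}
    - {"y": -0.0014,"turn": -0.61,"finger_gap": 0.008}
  force: 40

```text
time: 18.6
ee_pos: [0.4692, -0.2736, 0.0906]
eef_rot: [0.042, 0.999, -0.001, -0.001]
ft_force: [-4.0, -5.9, -5.1]
width: 0.0142
grip_force: 40.0
```

```bash
python3 d.py .4716 -.2712 .09 85; python3 - <<'E'
from bench import r, camrig, read_state
print(read_state()["torque"])
E
```

```text
t 18.6 p [ 0.4692 -0.2736  0.0906] ang 85.1 shift [-0.0022  0.0026  0.0006] turn 0.002 q [ 0.02  0.32  0.49  1.87 -0.17  0.99  2.07] F [-4.  -5.9 -5.1]
[-1.36904065  0.76540458 -0.00460994]
```

Emit:
jog_arm:
  increments:
    - {"turn": -0.05,"finger_gap": 0.008}
    - {"turn": -0.09,"finger_gap": 0.008}
    - {"turn": -0.09,"finger_gap": 0.008}

```text
time: 18.9
ee_pos: [0.4691, -0.2736, 0.0906]
eef_rot: [-0.002, 1.0, -0.0, -0.001]
ft_force: [-3.9, -5.0, -4.1]
width: 0.0147
grip_force: 40.0
```

```bash
python3 - <<'E'
from bench import r, camrig, read_state
print(read_state()["torque"])
E
python3 d.py .4716 -.2712 .09 85
```

```text
[-1.16566342  0.80784651 -0.96276442]
t 18.9 p [ 0.4691 -0.2736  0.0906] ang 90.2 shift [-0.0025  0.0024  0.0006] turn 0.091 q [ 0.03  0.32  0.48  1.87 -0.17  0.99  2.16] F [-3.9 -5.  -4.1]
```

The torque rose to 0.96 N·m, so the latch is at its stop. I'll ease back, release, retreat and check.

Emit:
jog_arm:
  increments:
    - {"turn": 0.05,"finger_gap": 0.008}
    - {"turn": 0.05,"finger_gap": 0.02}
    - {"turn": 0.05,"finger_gap": 0.04}
    - {"turn": 0.05,"finger_gap": 0.04}
    - {"turn": 0.05,"finger_gap": 0.04}
    - {"z": -0.02,"turn": 0.05,"finger_gap": 0.04}
    - {"z": -0.06,"turn": 0.05,"finger_gap": 0.04}
    - {"z": -0.11,"turn": 0.05,"finger_gap": 0.04}
    - {"z": -0.14,"turn": 0.05,"finger_gap": 0.04}

```text
time: 19.8
ee_pos: [0.4717, -0.2723, 0.2348]
eef_rot: [0.022, 1.0, -0.0, 0.002]
ft_force: [0.9, 0.0, -0.1]
width: 0.0399
grip_force: 0.0
```

Emit:
jog_arm:
  increments:
    - {"x": -0.02,"y": 0.04,"finger_gap": 0.04}
    - {"x": -0.02,"y": 0.08,"finger_gap": 0.04}
    - {"x": -0.02,"y": 0.12,"finger_gap": 0.04}
    - {"x": -0.02,"y": 0.16,"finger_gap": 0.04}
    - {"x": -0.02,"y": 0.2,"finger_gap": 0.04}
    - {"x": -0.02,"y": 0.24,"finger_gap": 0.04}
    - {"x": -0.02,"y": 0.28,"finger_gap": 0.04}
    - {"x": -0.02,"y": 0.28,"finger_gap": 0.04}

```text
time: 20.6
ee_pos: [0.5032, 0.0133, 0.2311]
eef_rot: [0.018, 1.0, 0.001, 0.0]
ft_force: [0.1, -0.5, -0.3]
width: 0.0396
grip_force: 0.0
```

```bash
python3 - <<'E'
from bench import r, camrig, read_state
from h import *;from fx import *;from lat import ang
s=camrig.camera("scene");t=camrig.camera("top");np.savez("scene10.npz",**s);np.savez("top10.npz",**t)
for R in((440,255,492,310),):
    ang(t,R)
f=lambda h,i:(h[...,2]<60)
q,A=quad(t,(440,270,480,310),f,.095);print("black",A,[toF(plane(t,x,.095))[:2].round(1).tolist() for x in q])
red=lambda h,i:((h[...,0]<8)|(h[...,0]>172))&(h[...,1]>130)
a,aa=quad(t,(397,260,441,280),lambda h,i:red(h,i)&(i[...,0]>110),.085);b,bb=quad(s,(282,159,318,207),lambda h,i:red(h,i)&(i[...,0]>120),.085)
for x,y in zip(a,b):
    X,e_=tri(t,x,s,y);print(toF(X)[:2].round(1),(X[2]*1e3).round(1))
# board/bystanders: change against first pictures
for n,c in(("top",t),("scene",s)):
    d0=load(n+"0")["img"];d=np.abs(d0.astype(int)-c["img"]).max(2)>60
    k,l,st,ce=cv2.connectedComponentsWithStats(d.astype(np.uint8));print(n,[(st[i].tolist()) for i in range(1,k) if st[i,4]>40])
E
```

```text
197.19444444444446 [[-18.6, -88.5], [9.5, -87.6], [10.9, -70.4], [-73.4, -65.1]]
tip [ 10.2 -79. ] angle 1.59
black 81.83333333333333 [[-59.2, -75.1], [-23.9, -74.6], [-25.3, -66.3], [-58.8, -67.0]]
[ -7.9 -23.5] 88.5
[  8.7 -23.2] 86.5
[ 8.4 27. ] 86.3
[-8.1 26.1] 86.0
top [[319, 192, 131, 288, 13696], [229, 213, 8, 25, 67], [242, 213, 8, 24, 94], [245, 223, 80, 100, 3865], [218, 237, 31, 134, 2469], [335, 237, 10, 63, 296], [159, 249, 60, 18, 773], [449, 268, 5, 12, 55], [451, 268, 37, 39, 579], [245, 288, 8, 14, 65], [27, 299, 336, 181, 23003], [343, 301, 14, 55, 466], [301, 327, 22, 7, 43]]
scene [[361, 0, 11, 8, 69], [326, 3, 31, 26, 413], [379, 21, 44, 31, 928], [553, 67, 12, 11, 55], [613, 76, 27, 35, 278], [546, 79, 12, 14, 66], [364, 82, 17, 19, 267], [622, 86, 18, 28, 208], [320, 107, 96, 113, 5585], [623, 118, 17, 35, 250], [283, 146, 32, 26, 262], [501, 166, 23, 6, 66], [288, 173, 28, 44, 430], [437, 209, 203, 271, 17117], [284, 217, 69, 44, 755], [530, 219, 19, 5, 58], [331, 274, 11, 8, 63], [370, 302, 44, 106, 1787]]
```

The latch arm tip is at fixture (10,-79), an angle of about 1.57 rad across the tail. The bar hasn't moved and the robot is clear, so I'm handing in.

```bash
python3 -c "
from bench import r, camrig, read_state
print(r.close_job())"
```

```text
the job is handed in; nothing more can be done
None
```

The job is handed in at about 21 s: by camera measurement the bar lies flat in the fixture with its tail against the saddle wall, and the latch is turned to its stop across it. The robot is clear, I saw no sign that the board or the other items were disturbed, and the hand-in returned no verdict.

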